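# Shut off the guarded gas valve

### The job

Shut off the gas at the sloping valve console: turn the black latch knob a quarter turn clockwise to its stop to free the clear hood, swing the hood up by its steel D-handle as far as it goes so that it stays open, then turn the valve lever under it a quarter turn counter-clockwise to its stop, so that it points straight down the slope. Do not force the hood against the latch, and leave the bottle, jar and beaker standing beside the console where they are.

Things in the scene. Friction and masses are not known exactly. Their poses are not given: they have to be found in the camera images.
- console: White wedge-shaped valve console fixed to the bench, 220 mm deep (x), 170 mm wide (y), 50 mm high in front, 147 mm at the back. Origin: centre of its underside; x to its back, y to its left, z up. Its face slopes 25 degrees from level, rising towards the back; 'out of the face' is tilted 25 degrees from vertical towards its front (-x), so a tool square to the face is tilted 25 degrees.
- hood_hinge (a point): Middle of the hood's hinge line, on the face near its upper edge; the hinge line runs along the console's y. Axes as the console's. The face's front edge is 222 mm down the slope from here.
- hood (a joint): Angle of the clear plastic hood over the valve: 0 closed, grows as it swings up and back, stop at 1.92 rad. Hood 140 mm down the slope, 140 mm wide, centred, 55 mm high above the face, open underneath. A stiff hinge keeps it wherever it is left (about 3 N at the handle). Fully open it stands up behind the valve and in the way of an upright tool; a tool square to the face is clear of it.
- hood_handle (a point): Middle of the round cross bar (10 mm thick, 60 mm long, along the console's y) of the steel D-handle at the hood's lower edge; moves with the hood. Closed, it is 182 mm down the slope from the hinge line, 38 mm above the face, 42 mm from the hood's lower wall: room for one finger inside the D. The bar turns in the fingers, so the tool can keep one tilt all the way.
- latch (a joint): Angle of the latch: 0 locked (its steel tongue points up the slope and lies over the hood's lower edge), grows clockwise as seen looking at the face, stop at 1.571 rad (tongue points to the console's right, -y). The hood is free above about 1.0 rad. Turns with slight friction, stays where it is left. Starts between 0 and 0.3.
- latch_grip (a point): Middle of the black wing of the latch knob, on its axis, 81.5 mm above the face, at the lower right corner of the face. The wing is 60 mm long in line with the tongue, 13 mm thick, 28 mm high (its top is 11 mm above this point); the tongue, 55 mm long from the axis and 12 mm wide, lies 20 mm below this point. Axes: x along the tongue, z out of the face; they turn with the latch.
- lever (a joint): Angle of the valve lever: 0 open (in line with the pipe, pointing to the console's left, +y), grows counter-clockwise as seen looking at the face, stop at 1.571 rad shut (pointing straight down the slope). Needs about 4 N at the black sleeve; stays where it is left. Starts between 0 and 0.4.
- lever_grip (a point): Point in the middle of the lever's black sleeve, 56 mm from the lever's axis and 36 mm above the face; moves with the lever. The sleeve is 48 mm long, 14 mm wide, 12 mm thick and ends 78 mm from the axis. Axes: y along the lever away from its axis, z out of the face.
- lever_axis (a point): Point on the lever's turning axis, 36 mm above the face (level with the sleeve), fixed to the console, axes as the console's. The turning axis is square to the face.
- bottle_blue_mid (a point): Loose closed bottle with blue cap, 54 mm across, 113 mm high, standing left in front of the console: its centre. To be left alone.
- jar_salt_mid (a point): Loose closed white jar, 56 mm across, 69 mm high, standing right in front of the console: its centre. To be left alone.
- beaker_blue_mid (a point): Loose glass beaker, 68 mm across, 84 mm high, standing to the right, nearer the robot: its centre. To be left alone.
Not all that is in view belongs to the job. What is shaped like the part that bears bottle_blue_mid but pink is not meant.

How it is judged:
On the way, in this order (a step that is already met when the one before it is completed fails the run):
1. the latch is turned clear while the hood is still closed (value of joint latch above 1.35 rad and value of joint hood below 0.1 rad), for 0.1 s.
2. the hood is swung fully up before the valve is shut (value of joint hood above 1.75 rad and value of joint lever below 0.6 rad), for 0.2 s.
At the end, for the whole second after the job is handed in: the valve lever is at its shut stop (joint above 1.47 of 1.571 rad) and at rest, the hood stands open (above 1.65 of 1.92 rad), the latch is still turned clear (above 1.2 rad), and bottle, jar and beaker stand upright (within 0.2 rad) (value of joint lever above 1.47 rad and value of joint hood above 1.65 rad and value of joint latch above 1.2 rad and velocity of joint lever below 0.05 rad/s and angle between each of bottle_blue_mid, jar_salt_mid, beaker_blue_mid's own z axis and vertical below 0.2 rad); the robot touches nothing.
It fails at once if the hood is forced against the locked latch (value of joint hood above 0.08 rad and value of joint latch below 0.8 rad).
It fails at once if the bottle, jar or beaker is moved by more than 30 mm (distance of any of bottle_blue_mid, jar_salt_mid, beaker_blue_mid from where it was at the start of the episode above 0.03 m).
It also fails if it takes over 72 s, if anything falls off the work surface, if the arm or the gripper's body presses on something with over 40 N, if the wrist force passes 120 N, or if a joint passes its speed limit or range.

### The arm

A 6-joint arm with a two-finger parallel gripper is mounted at the origin on a cart in front of the work surface, level with it; the furniture and walls round the work are solid. World frame = base frame: x ahead of the robot, y to its left, z up, the work surface at z = 0. Lengths are in m, angles in rad, forces in N, time in s.
With the tool pointing down it reaches from about 0.325 to 0.775 m from the base axis. Payload 5.5 kg.
Tool frame: the origin (TCP) lies at the centre of the arm's flange, where the gripper is bolted on; the fingertips stand 182 mm ahead of it and the grasp point (between the pads) lies 163 mm ahead of it; z points along the fingers, y is the line along which they close (so a half turn about z gives the same grasp; the last joint's range is limited). The gripper opens to 88 mm and grips with 3 to 60 N. Pads are 20 mm wide; open, the fingers measure 115 mm over their backs; the gripper's body (75 mm by 178 mm) begins 61 mm behind the grasp point.
Start: joints at [-1.392, 0.091, 1.231, -0, 1.82, -0.057], TCP at [0.14, -0.583, 0.405] pointing down, gripper open.
Joint ranges: [-2.87, 2.87], [-0.86, 2.18], [0.17, 2.46], [-1.51, 4.65], [0.06, 2.69], [-2.65, 2.65]. Speed limits (rad/s): [2.57, 2.57, 3.01, 3.14, 3.14, 3.14].

### API

Orientations are given as a unit quaternion [w, x, y, z].
In Python, from station import read_state, grab_frame, camera_model, sign_off, masks_of, mark_of gives the robot as it stands.
- The arm moves only by the tool jog_arm, never from a script. Its arguments are lists of equal length, an entry for each row: "linear": the shift along the tool's x, y, z in m, a list of three; "roll": the turn about the tool's z in rad. In form: {"linear": [[dx, dy, dz], ...], "roll": [roll, ...]}. A call has 1 to 8 rows; each row shifts and turns the commanded pose from where the row before left it, along the tool's axes as they then stand; what a row does not reach is not made up. A row lasts 1/8 s, in which the tool goes at most 62.5 mm and 10.7 degrees, less where a joint would pass 70% of its speed; a pose out of reach is approached as far as the arm can. A call is refused whole if a number of a shift passes 0.0625 or a number of a turn 0.188, either way. A call with a gripper value outside its range is refused whole. "gripper" is the finger opening in m, from 0 to 0.0878, set as the call begins (left out, the last holds). The fingers move at their own pace and stop on an object; the grip force is fixed at half the most. Time passes only in rows, so rows that do not move let the fingers close. It gives the time, the measured TCP pose, the force, the opening and the grip force at its end, in the units of the state.
- read_state(): the state, without advancing time (a new reading comes with each control period).
- grab_frame(name): name is "scene" or "top" or "wrist"; returns the picture (384x512x3 uint8, blue, green, red); there is no depth.
- camera_model(name): a dict with "vfov" (degrees; the focal length in pixels is half the picture's height over the tangent of half this angle, whatever the lens; pixels are square), "cx", "cy" (the principal point, pixels), "k1" (the pictures are not rectified: a ray, as slopes to the right and down, at radius r is drawn at 1 + k1 r^2 times it, then the intrinsics apply), "world_to_cam" (4x4, takes a point from world to camera coordinates). Camera axes: x right, y down, z forward; pixel columns grow to the right and rows downward; lengths in m; the calibration is good to about 2 mm. A picture is of the moment at which its call begins: read the wrist's pose just before it. camera_model takes no time and is no camera call; for the wrist camera it gives the pose at the moment of the call.
- sign_off(): hands the job in; it is judged then, once.
Trained networks look in the newest picture that a camera, given by its name, has taken for a name from the list of things; names that differ only in an ending like _2 or _b are one class to them, and where a whole thing is asked for, a point or a joint stands for the part that bears it (a point fixed in the world has none). Each returns a list of dicts, best first, with "p" (0 to 1); they miss things now and then, are a little off and sometimes report something else, mostly with a low value. They report only what shows in the picture. A call takes as long as a camera call. They do not tell look-alikes from the thing itself.
- masks_of(camera, query): "mask" (384x512 bool, what is visible of it).
- mark_of(camera, query): "point" ([x, y, z] in m, in world coordinates, good to about 4 mm: a listed point, or the origin of a listed thing).
The state is a dict: "t": time; "joint_pos": joint angles; "dq": joint speeds; "tau": joint torques, N m; "position": TCP position; "tool_rot": TCP orientation; "contact_force": force on the tool from outside, world axes, zero at the start; "wrist_torque": the same for the moment, N m; "finger_gap": finger opening in m; "gripper_force": force on a finger pad.
Only numpy, scipy, OpenCV 4.12 (cv2) and the standard library are available. Lean on these libraries where they do the work, as an engineer would, in place of code of your own. Each camera call takes 0.05 s, during which the arm holds its last target. There are 200 camera calls.

## Working session

There is one attempt and no reset: what is moved stays moved. The work goes in short steps, Python scripts to look and compute and a tool call to move; the robot and the scene stay as the last step left them, time stands still between calls to the robot, and variables do not carry over. Pictures are saved under pics/ and viewed, at most 12 in all, crops included, and the job is handed in when it is done.

Besides the shell and the picture viewer there is one more tool, called as name([rows], argument=value, ...), one row to a line, values as JSON. jog_arm: Moves the arm, as the interface text tells. Its arguments: {"type":"object","properties":{"linear":{"type":"array","items":{"type":"array","items":{"type":"number"}}},"roll":{"type":"array","items":{"type":"number"}},"gripper":{"type":"number"}},"required":["linear","roll"]}

```bash
mkdir -p pics; ls; python3 - <<'E'
from station import *
import cv2,numpy as np
for c in("scene","top"):
    cv2.imwrite(f"pics/{c}0.png",grab_frame(c))
    for q in("console","hood_hinge","hood_handle","latch_grip","lever_grip","lever_axis","bottle_blue_mid","jar_salt_mid","beaker_blue_mid"):
        print(c,q,[(round(d["p"],2),np.round(d["point"],3).tolist()) for d in mark_of(c,q)[:3]])
s=read_state();print(s)
E
```

```text
pics
scene console [(0.93, [0.528, -0.131, -0.001])]
scene hood_hinge [(0.87, [0.611, -0.105, 0.143]), (0.37, [0.562, -0.157, 0.154])]
scene hood_handle [(0.71, [0.429, -0.128, 0.098])]
scene latch_grip [(0.75, [0.439, -0.212, 0.142])]
scene lever_grip []
scene lever_axis [(0.89, [0.563, -0.158, 0.152])]
scene bottle_blue_mid [(0.69, [0.415, 0.315, 0.057]), (0.62, [0.426, 0.065, 0.057])]
scene jar_salt_mid [(0.75, [0.455, -0.382, 0.033])]
scene beaker_blue_mid [(0.96, [0.331, -0.254, 0.045]), (0.63, [0.608, -0.106, 0.143]), (0.45, [0.453, -0.38, 0.032])]
top console [(0.79, [0.525, -0.132, -0.004])]
top hood_hinge [(0.92, [0.612, -0.106, 0.145])]
top hood_handle []
top latch_grip [(0.51, [0.442, -0.213, 0.142])]
top lever_grip [(0.74, [0.564, -0.158, 0.155])]
top lever_axis [(0.72, [0.564, -0.155, 0.154])]
top bottle_blue_mid [(0.76, [0.414, 0.308, 0.052]), (0.52, [0.427, 0.069, 0.055])]
top jar_salt_mid [(0.64, [0.448, -0.376, 0.04])]
top beaker_blue_mid [(0.56, [0.332, -0.25, 0.04])]
{'t': 1.0, 'joint_pos': array([-1.39174917e+00,  9.10863263e-02,  1.23070086e+00, -1.87611589e-05,
        1.81978122e+00, -5.67152684e-02]), 'dq': array([-0.00013389, -0.00071167,  0.00133411,  0.0007517 ,  0.00083356,
        0.00156146]), 'tau': array([ 2.37062704e-04, -4.46206784e+01, -4.06519675e+01,  7.00523425e-02,
        1.95342314e-02, -2.34790866e-05]), 'position': array([ 0.14013962, -0.58341944,  0.40463892]), 'tool_rot': array([ 1.26554502e-05,  9.93060323e-01,  1.17606096e-01, -8.33326674e-06]), 'contact_force': array([-0.01067681,  0.38335131, -0.37620223]), 'wrist_torque': array([ 0.04842392, -0.00227463,  0.02900548]), 'gripper_force': 0.0, 'finger_gap': 0.0878933127847713}
```

View pics/scene0.png

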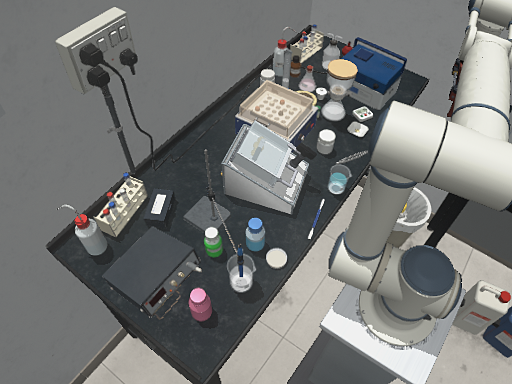

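View pics/top0.png

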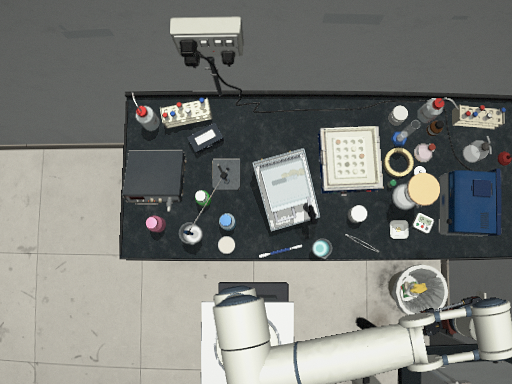

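jog_arm([
  [0.044, -0.038, -0.005],
  [0.044, -0.038, -0.005],
  [0.044, -0.038, -0.005],
  [0.044, -0.038, -0.005],
  [0.044, -0.038, -0.005],
  [0.044, -0.038, -0.005],
  [0.044, -0.038, -0.005],
  [0.044, -0.038, -0.005],
], roll=[0, 0, 0, 0, 0, 0, 0, 0], gripper=0.0)

```text
t: 2.0
position: [0.412, -0.2038, 0.4451]
tool_rot: [0.0, 0.993, 0.118, 0.0]
contact_force: [-0.1, -1.3, 0.2]
finger_gap: 0.0114
gripper_force: 0.0
```

jog_arm([
  [0, 0, 0],
  [0, 0, 0],
  [0, 0, 0],
  [0, 0, 0],
  [0, 0, 0],
  [0, 0, 0],
  [0, 0, 0],
  [0, 0, 0],
], roll=[-0.16, -0.16, -0.16, -0.16, -0.16, -0.16, -0.16, -0.16])

```text
t: 3.0
position: [0.4113, -0.2055, 0.4448]
tool_rot: [0.0, 0.724, 0.689, 0.0]
contact_force: [-0.7, 0.3, 0.4]
finger_gap: 0.0005
gripper_force: 0.0
```

```bash
cat >h.py <<'E'
from station import *
import cv2,numpy as np
from scipy.spatial.transform import Rotation as R
def tool():
    s=read_state();q=s["tool_rot"]
    return s["position"],R.from_quat([q[1],q[2],q[3],q[0]]).as_matrix(),s
Q=("console","hood_hinge","hood_handle","latch_grip","lever_grip","lever_axis")
def look(c,qs=Q):
    for q in qs:
        print(c,q,[(round(d["p"],2),np.round(d["point"],3).tolist()) for d in mark_of(c,q)[:2]])
E
python3 - <<'E'
from h import *
p,M,s=tool();print(p,M.round(3),s["joint_pos"].round(2),s["t"])
cv2.imwrite("pics/w1.png",grab_frame("wrist"));look("wrist")
T=camera_model("wrist")["world_to_cam"];T=np.linalg.inv(T);print(T.round(3))
E
```

```text
[ 0.41133851 -0.20554113  0.44476992] [[ 0.05   0.999  0.   ]
 [ 0.999 -0.05  -0.   ]
 [-0.     0.    -1.   ]] [-0.54 -0.27  1.5   0.    1.91 -0.49] 3.0
wrist console [(0.76, [0.523, -0.133, 0.003]), (0.34, [0.613, -0.106, 0.142])]
wrist hood_hinge [(0.81, [0.615, -0.105, 0.141]), (0.28, [0.443, -0.213, 0.142])]
wrist hood_handle [(0.76, [0.432, -0.127, 0.098])]
wrist latch_grip [(0.87, [0.443, -0.212, 0.144])]
wrist lever_grip []
wrist lever_axis [(0.95, [0.56, -0.153, 0.156])]
[[ 0.998 -0.054 -0.016  0.416]
 [-0.056 -0.957 -0.285 -0.127]
 [ 0.     0.285 -0.958  0.425]
 [ 0.     0.     0.     1.   ]]
```

View pics/w1.png

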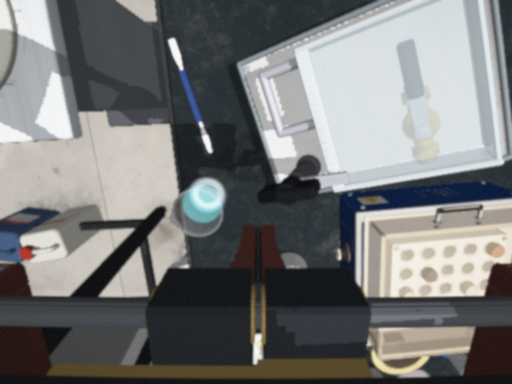

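```bash
cat >>h.py <<'E'
def ray(c,uv):
    m=camera_model(c);f=192/np.tan(np.radians(m["vfov"]/2))
    d=(np.array(uv,float)-[m["cx"],m["cy"]])/f
    u=d.copy()
    for _ in range(20): u=d/(1+m["k1"]*(u@u))
    T=np.linalg.inv(m["world_to_cam"]);return T[:3,3],T[:3,:3]@np.r_[u,1]
def onplane(c,uv,P,n):
    o,d=ray(c,uv);return o+d*((np.array(P)-o)@n)/(d@n)
E
python3 - <<'E'
from h import *
im=cv2.imread("pics/w1.png")
cv2.imwrite("pics/w1c.png",cv2.resize(im[0:210,225:512],None,fx=2.7,fy=2.7,interpolation=cv2.INTER_CUBIC))
z=[0,0,1]
a=onplane("wrist",(238,65),[0,0,.05],z);b=onplane("wrist",(283,190),[0,0,.05],z)
print(a,b,np.linalg.norm(a-b),np.degrees(np.arctan2(*(b-a)[:2])))
for yaw in(14,16,18):
    y=np.radians(yaw);ex=np.array([np.cos(y),np.sin(y),0]);ey=np.array([-ex[1],ex[0],0])
    c,sn=np.cos(np.radians(25)),np.sin(np.radians(25));u=c*ex+[0,0,sn];n=-sn*ex+[0,0,c]
    P=np.array([.6125,-.1055,.144])+n*.036
    A=onplane("wrist",(418,103),P,n);B=onplane("wrist",(406,42),P,n);d=B-A
    print(yaw,A,B,np.linalg.norm(d),"lever",np.degrees(np.arctan2(-d@u,d@ey)), "axis",(np.array([.5625,-.155,.155])-P)@np.c_[u,ey,n])
E
```

```text
[ 0.39546549 -0.08179046  0.05      ] [ 0.44278047 -0.23609468  0.05      ] 0.1613954708804992 162.95266070051903
14 [ 0.55572448 -0.13331353  0.15489552] [ 0.54185518 -0.08365126  0.15422267] 0.051566963225051735 lever 1.7692492011696122 axis [-0.05017368 -0.03593354 -0.00046647]
16 [ 0.5558079  -0.13331707  0.15473435] [ 0.54161261 -0.0837355   0.15474421] 0.05157361589123451 lever -0.02592303649523352 axis [-5.12768551e-02 -3.38005862e-02  4.79473274e-05]
18 [ 0.55587677 -0.13331998  0.15460128] [ 0.54135686 -0.08382432  0.1552941 ] 0.05158612609458905 lever -1.821089879943119 axis [-0.05231189 -0.03162645  0.00053059]
```

View pics/w1c.png

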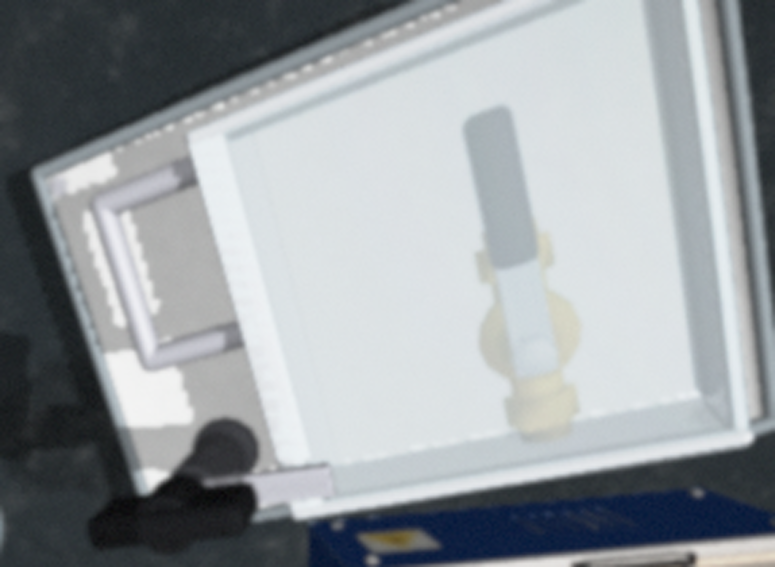

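```bash
cat >>h.py <<'E'
y_=np.radians(17);ex=np.array([np.cos(y_),np.sin(y_),0]);ey=np.array([-ex[1],ex[0],0]);ez=np.array([0,0,1.])
c_,s_=np.cos(np.radians(25)),np.sin(np.radians(25));u=c_*ex+s_*ez;n=-s_*ex+c_*ez
H=np.array([.6125,-.1055,.1438]);L=np.array([.4425,-.2125,.1427])
HB=np.array([.4305,-.1275,.1010]);AX=H-.0515*u-.034*ey+.036*n
def plan(pts,tip=.182,roll=0):
    "pts: world tip positions -> shifts in tool axes (after roll)"
    p,M,_=tool();M=M@R.from_euler('z',roll).as_matrix();p=p.copy()
    for t in pts:
        t=np.array(t)+[0,0,tip];print((M.T@(t-p)).round(4).tolist());p=t
E
python3 - <<'E'
from h import *
p,M,_=tool();print(p,"roll",np.arctan2(M[1,0],M[0,0])-(y_+np.pi/2))
f=lambda y,s:L+y*ey/1e3+s*u/1e3-.0025*n
plan([f(27,18)+.04*ez,f(27,18),f(16.5,18),f(12.3,24.8),f(3.3,29.1),f(-8.6,27.7),f(-18,20),f(-18,16.5)],roll=-.35)
E
```

```text
[ 0.41139094 -0.2055882   0.44466498] roll -0.3536998255603925
[0.0115, 0.0451, 0.0746]
[0.0, -0.0, 0.04]
[-0.0105, 0.0, 0.0]
[-0.0042, 0.0062, -0.0029]
[-0.009, 0.0039, -0.0018]
[-0.0119, -0.0012, 0.0006]
[-0.0094, -0.0069, 0.0033]
[-0.0, -0.0032, 0.0015]
```

jog_arm([
  [0, 0, 0],
  [0, 0, 0],
  [0.006, 0.0225, 0.037],
  [0.0055, 0.0225, 0.0375],
  [0, 0, 0.02],
  [0, 0, 0.02],
  [0, 0, 0],
  [0, 0, 0],
], roll=[-0.177, -0.177, 0, 0, 0, 0, 0, 0])

```text
t: 4.35
position: [0.4508, -0.1818, 0.3315]
tool_rot: [0.001, 0.594, 0.804, 0.0]
contact_force: [1.0, -1.2, 0.2]
finger_gap: 0.0004
gripper_force: 0.0
```

```bash
python3 - <<'E'
from h import *
p,M,s=tool();print(p,M.round(3),s["contact_force"],s["t"])
d=p-[0,0,.182]-L;print("tip rel L (y,u,n)",d@ey,d@u,d@n)
g=grab_frame("wrist");cv2.imwrite("pics/w2.png",g);look("wrist",("latch_grip","hood_handle"))
E
```

```text
[ 0.45083902 -0.1817605   0.33151022] [[-0.294  0.956  0.002]
 [ 0.956  0.294 -0.001]
 [-0.001  0.001 -1.   ]] [ 1.02071286 -1.18577876  0.23516311] 4.35
tip rel L (y,u,n) 0.026958232632391787 0.018250917884774676 -0.0009962964992593665
wrist latch_grip [(0.62, [0.441, -0.212, 0.143])]
wrist hood_handle [(0.9, [0.433, -0.126, 0.104])]
```

View pics/w2.png

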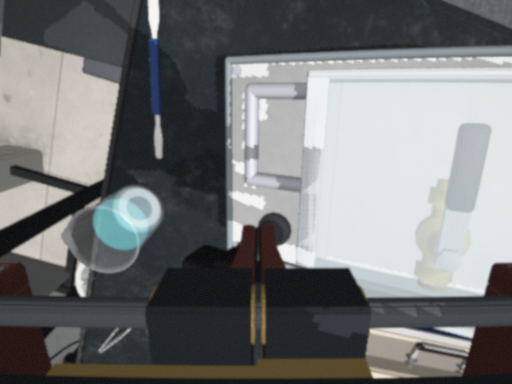

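jog_arm([
  [-0.0055, 0, 0],
  [-0.005, 0, 0],
  [-0.0042, 0.0062, -0.0029],
  [-0.0045, 0.002, -0.0009],
  [-0.0045, 0.0019, -0.0009],
  [0, 0, 0],
], roll=[0, 0, 0, 0, 0, 0])

```text
t: 5.25
position: [0.468, -0.2014, 0.3349]
tool_rot: [0.0, 0.594, 0.804, 0.0]
contact_force: [0.2, 1.8, 0.3]
finger_gap: 0.0005
gripper_force: 0.7
```

jog_arm([
  [-0.006, -0.0006, 0.0003],
  [-0.006, -0.0006, 0.0003],
  [-0.0047, -0.0034, 0.0016],
  [-0.0047, -0.0035, 0.0017],
  [0, -0.0032, 0.0015],
  [0, 0, 0],
], roll=[0, 0, 0, 0, 0, 0])

```text
t: 6.0
position: [0.463, -0.2253, 0.3297]
tool_rot: [0.001, 0.594, 0.804, -0.0]
contact_force: [2.7, -1.3, 1.3]
finger_gap: 0.0007
gripper_force: 1.1
```

```bash
python3 - <<'E'
from h import *
p,M,s=tool();print(s["contact_force"],s["t"])
d=p-[0,0,.182]-L;print("tip rel L (y,u,n)",d@ey,d@u,d@n)
g=grab_frame("wrist");cv2.imwrite("pics/w3.png",g[100:384,100:400]);look("wrist",("latch_grip","hood_handle"))
E
```

```text
[ 2.70969229 -1.28058298  1.32210182] 6.0
tip rel L (y,u,n) -0.018203417924628502 0.016506972525616757 -0.0021779273216043565
wrist latch_grip [(0.61, [0.443, -0.211, 0.141])]
wrist hood_handle [(0.74, [0.432, -0.125, 0.104])]
```

View pics/w3.png

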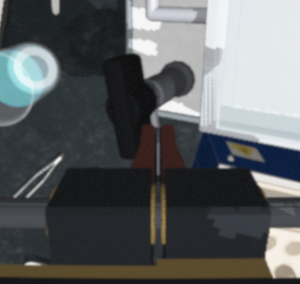

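jog_arm([
  [0, -0.0018, 0.0008],
  [0, -0.0018, 0.0008],
  [0, -0.0018, 0.0008],
  [0, 0, 0],
], roll=[0, 0, 0, 0])

```text
t: 6.65
position: [0.4583, -0.2263, 0.3275]
tool_rot: [0.001, 0.594, 0.805, 0.001]
contact_force: [6.6, -1.4, 2.0]
finger_gap: 0.0003
gripper_force: 2.9
```

jog_arm([
  [0, -0.0018, 0.0008],
  [0, -0.001, 0.0005],
  [0, 0, 0],
], roll=[0, 0, 0])

```text
t: 7.02
position: [0.4569, -0.2265, 0.3274]
tool_rot: [0.003, 0.593, 0.805, 0.003]
contact_force: [12.9, 2.3, 4.5]
finger_gap: 0.0004
gripper_force: 6.8
```

jog_arm([
  [0, 0.004, -0.002],
  [0.003, 0.003, -0.03],
  [0, 0, -0.04],
  [0, 0, 0],
], roll=[0, 0, 0, 0], gripper=0.034)

```text
t: 7.52
position: [0.4609, -0.2221, 0.4008]
tool_rot: [0.002, 0.594, 0.805, 0.0]
contact_force: [-0.4, 1.2, -0.1]
finger_gap: 0.0332
gripper_force: 0.0
```

```bash
python3 - <<'E'
from h import *
g=grab_frame("wrist");cv2.imwrite("pics/w4.png",g);look("wrist",("latch_grip","hood_handle","hood_hinge"))
p,M,s=tool();print(s["contact_force"],s["t"],s["finger_gap"])
hb=np.array([.432,-.1265,.1015])
plan([hb+.04*ez,hb-.011*ez])
E
```

```text
wrist latch_grip [(0.83, [0.442, -0.212, 0.142])]
wrist hood_handle [(0.84, [0.43, -0.128, 0.102])]
wrist hood_hinge [(0.26, [0.452, -0.379, 0.032])]
[ 0.91859441  0.33478908 -0.17112231] 7.725 0.034287851809559254
[0.0998, 0.0008, 0.0725]
[-0.0001, 0.0001, 0.051]
```

View pics/w4.png

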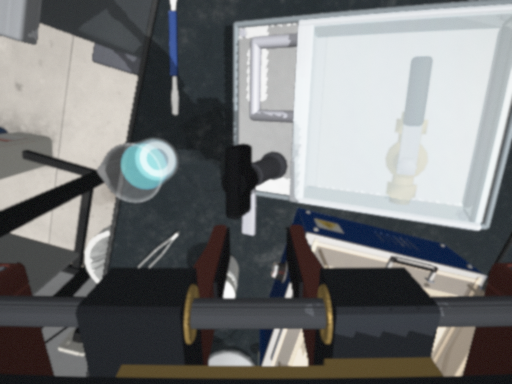

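jog_arm([
  [0.05, 0, 0],
  [0.05, 0.0005, 0],
  [0, 0, 0.04],
  [0, 0, 0.0325],
  [0, 0, 0],
  [0, 0, 0],
], roll=[0, 0, 0, 0, 0, 0])

```text
t: 8.48
position: [0.4322, -0.1267, 0.3258]
tool_rot: [-0.0, 0.594, 0.804, -0.0]
contact_force: [-0.1, 0.1, 1.0]
finger_gap: 0.034
gripper_force: 0.0
```

```bash
python3 - <<'E'
from h import *
g=grab_frame("wrist");cv2.imwrite("pics/w5.png",g);look("wrist",("hood_handle",))
p,M,s=tool();print(s["contact_force"],s["t"],s["finger_gap"])
hb=np.array([.4315,-.127,.1015])
plan([hb-.011*ez])
E
```

```text
wrist hood_handle [(0.66, [0.43, -0.126, 0.102]), (0.36, [0.565, -0.153, 0.157])]
[ 1.15195939 -0.33512309 -0.82463501] 8.575 0.03392178826969329
[0.0001, -0.001, 0.0543]
```

View pics/w5.png

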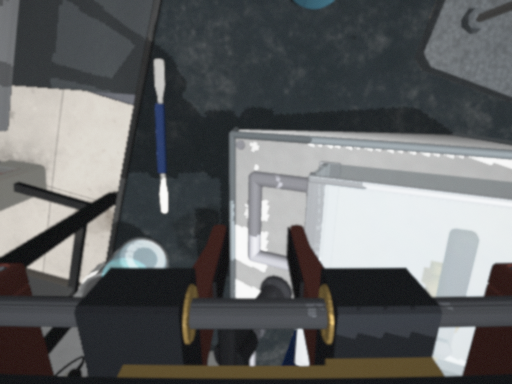

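jog_arm([
  [0, -0.001, 0.02],
  [0, 0, 0.02],
  [0, 0, 0.014],
  [0, 0, 0],
], roll=[0, 0, 0, 0])

```text
t: 9.07
position: [0.4308, -0.1267, 0.2691]
tool_rot: [-0.002, 0.594, 0.805, -0.0]
contact_force: [-0.1, 0.7, 0.1]
finger_gap: 0.0339
gripper_force: 0.0
```

jog_arm([
  [0, 0, 0],
  [0, 0, 0],
  [0, 0, 0],
  [0, 0, 0],
], roll=[0, 0, 0, 0], gripper=0.0)

```text
t: 9.57
position: [0.4304, -0.1273, 0.2718]
tool_rot: [-0.001, 0.594, 0.804, -0.001]
contact_force: [-6.7, -1.5, 3.4]
finger_gap: 0.0088
gripper_force: 30.0
```

```bash
python3 - <<'E'
import numpy as np
a=np.radians(-13.2)+np.linspace(0,1.93,25)
y=-186*np.cos(a);z=-186*np.sin(a)
for i in range(24): print([0,round((y[i+1]-y[i])/1e3,4),round((z[i+1]-z[i])/1e3,4)],end=', \n' if i%8==7 else ', ')
E
```

```text
[0, np.float64(-0.0028), np.float64(-0.0147)], [0, np.float64(-0.0016), np.float64(-0.0149)], [0, np.float64(-0.0004), np.float64(-0.0149)], [0, np.float64(0.0008), np.float64(-0.0149)], [0, np.float64(0.002), np.float64(-0.0148)], [0, np.float64(0.0031), np.float64(-0.0146)], [0, np.float64(0.0043), np.float64(-0.0143)], [0, np.float64(0.0054), np.float64(-0.0139)], 
[0, np.float64(0.0065), np.float64(-0.0134)], [0, np.float64(0.0076), np.float64(-0.0129)], [0, np.float64(0.0086), np.float64(-0.0122)], [0, np.float64(0.0096), np.float64(-0.0115)], [0, np.float64(0.0105), np.float64(-0.0107)], [0, np.float64(0.0113), np.float64(-0.0098)], [0, np.float64(0.012), np.float64(-0.0089)], [0, np.float64(0.0127), np.float64(-0.0079)], 
[0, np.float64(0.0133), np.float64(-0.0068)], [0, np.float64(0.0138), np.float64(-0.0057)], [0, np.float64(0.0142), np.float64(-0.0046)], [0, np.float64(0.0145), np.float64(-0.0035)], [0, np.float64(0.0148), np.float64(-0.0023)], [0, np.float64(0.0149), np.float64(-0.0011)], [0, np.float64(0.015), np.float64(0.0001)], [0, np.float64(0.0149), np.float64(0.0013)],
```

jog_arm([
  [0, -0.0028, -0.0147],
  [0, -0.0016, -0.0149],
  [0, -0.0004, -0.0149],
  [0, 0.0008, -0.0149],
], roll=[0, 0, 0, 0])

```text
t: 10.07
position: [0.4264, -0.1285, 0.3313]
tool_rot: [-0.001, 0.594, 0.804, -0.002]
contact_force: [-6.2, -3.2, -3.6]
finger_gap: 0.0093
gripper_force: 30.0
```

jog_arm([
  [0, 0.002, -0.0148],
  [0, 0.0031, -0.0146],
  [0, 0.0043, -0.0143],
  [0, 0.0054, -0.0139],
  [0, 0.0065, -0.0134],
  [0, 0.0076, -0.0129],
  [0, 0.0086, -0.0122],
  [0, 0.0096, -0.0115],
], roll=[0, 0, 0, 0, 0, 0, 0, 0])

```text
t: 11.08
position: [0.4705, -0.1152, 0.4419]
tool_rot: [0.0, 0.595, 0.803, -0.002]
contact_force: [-13.1, -6.6, 8.7]
finger_gap: 0.0093
gripper_force: 30.0
```

jog_arm([
  [0, 0.0105, -0.0107],
  [0, 0.0113, -0.0098],
  [0, 0.012, -0.0089],
  [0, 0.0127, -0.0079],
  [0, 0.0133, -0.0068],
  [0, 0.0138, -0.0057],
  [0, 0.0142, -0.0046],
  [0, 0.0145, -0.0035],
], roll=[0, 0, 0, 0, 0, 0, 0, 0])

```text
t: 12.08
position: [0.5694, -0.0855, 0.5005]
tool_rot: [0.004, 0.595, 0.803, -0.0]
contact_force: [-2.4, -8.4, 6.5]
finger_gap: 0.0093
gripper_force: 30.0
```

jog_arm([
  [0, 0.0148, -0.0023],
  [0, 0.0149, -0.0011],
  [0, 0.0148, 0.0002],
  [0, 0, 0],
  [0, 0, 0],
], roll=[0, 0, 0, 0, 0])

```text
t: 12.7
position: [0.6127, -0.0722, 0.5027]
tool_rot: [0.004, 0.595, 0.804, 0.001]
contact_force: [5.0, -6.9, 3.8]
finger_gap: 0.0097
gripper_force: 30.1
```

jog_arm([
  [0, 0.007, 0.0005],
  [0, 0.006, 0.0008],
  [0, 0.003, 0.0005],
  [0, 0, 0],
], roll=[0, 0, 0, 0])

```text
t: 13.2
position: [0.6253, -0.0686, 0.5017]
tool_rot: [0.001, 0.596, 0.803, -0.003]
contact_force: [-15.2, -12.1, 7.7]
finger_gap: 0.0092
gripper_force: 29.9
```

jog_arm([
  [0, 0, 0],
  [0, 0, 0],
  [0, 0, -0.02],
  [0, 0, -0.04],
  [0, 0, 0],
], roll=[0, 0, 0, 0, 0], gripper=0.04)

```text
t: 13.82
position: [0.6271, -0.0655, 0.562]
tool_rot: [0.003, 0.593, 0.805, 0.002]
contact_force: [0.8, -0.5, 0.5]
finger_gap: 0.04
gripper_force: 0.0
```

```bash
python3 - <<'E'
from h import *
p,M,s=tool();print(p,s["contact_force"],s["t"],s["finger_gap"],s["joint_pos"].round(2))
g=grab_frame("scene");cv2.imwrite("pics/s6.png",g);cv2.imwrite("pics/s6c.png",cv2.resize(g[80:260,170:400],None,fx=3,fy=3,interpolation=cv2.INTER_CUBIC));look("scene",("hood_handle","hood_hinge","lever_grip","lever_axis","latch_grip"))
grab_frame("top");look("top",("hood_handle","lever_grip","lever_axis","latch_grip"))
E
```

```text
[ 0.62709496 -0.06553955  0.56198176] [ 0.82580987 -0.51947262  0.54209325] 13.825 0.04002911427249409 [-0.16  0.28  0.73  0.    2.12 -0.46]
scene hood_handle [(0.55, [0.624, -0.071, 0.327])]
scene hood_hinge [(0.84, [0.612, -0.106, 0.141])]
scene lever_grip [(0.52, [0.546, -0.101, 0.152])]
scene lever_axis [(0.96, [0.562, -0.158, 0.152])]
scene latch_grip []
top hood_handle [(0.57, [0.624, -0.069, 0.328])]
top lever_grip [(0.58, [0.451, -0.376, 0.038]), (0.46, [0.545, -0.1, 0.153])]
top lever_axis [(0.98, [0.564, -0.155, 0.158])]
top latch_grip [(0.63, [0.442, -0.213, 0.144])]
```

View pics/s6c.png

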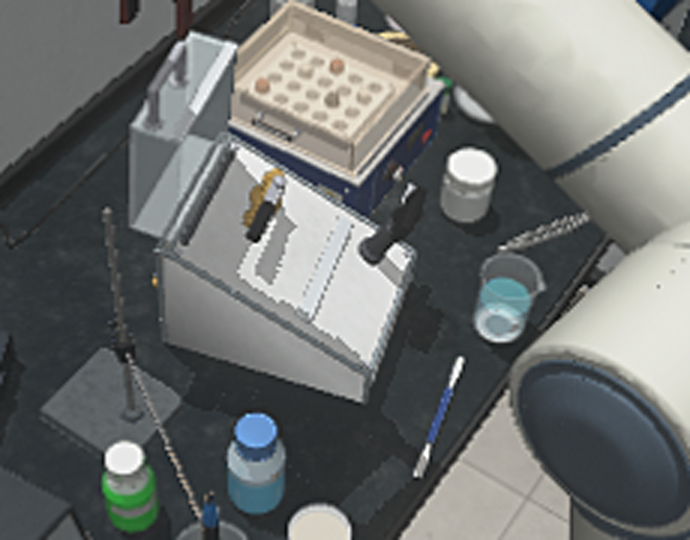

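```bash
python3 - <<'E'
from h import *
print(AX)
t=H-.056*ex+.026*ey;t[2]=.0
plan([t+[0,0,.35],t+[0,0,.185]])
E
```

```text
[ 0.56325579 -0.15610899  0.15466224]
[-0.0068, -0.0823, 0.0252]
[-0.0001, 0.0001, 0.165]
```

jog_arm([
  [-0.0034, -0.05, 0],
  [-0.0034, -0.05, 0],
  [0, 0, 0],
  [0, 0, 0],
  [0, 0, 0],
  [0, 0, 0],
  [0, 0, 0],
  [0, 0, 0],
], roll=[0, 0, 0.1745, 0.1745, 0.1745, 0.1745, 0.1745, 0.1745], gripper=0.0)

```text
t: 15.38
position: [0.5343, -0.1022, 0.5576]
tool_rot: [0.0, 0.918, 0.397, 0.0]
contact_force: [-0.3, 0.2, -0.1]
finger_gap: 0.0003
gripper_force: 0.0
```

jog_arm([
  [0, 0, 0],
  [0, 0, 0],
  [0, 0, 0],
  [0, 0, 0.045],
  [0, 0, 0.045],
  [0, 0, 0.045],
  [0, 0, 0.045],
  [0, 0, 0],
], roll=[0.1745, 0.1745, 0.1745, 0, 0, 0, 0, 0])

```text
t: 16.38
position: [0.5338, -0.102, 0.3731]
tool_rot: [-0.002, 0.989, 0.149, -0.004]
contact_force: [-1.4, -0.6, 0.5]
finger_gap: 0.0005
gripper_force: 0.0
```

```bash
python3 - <<'E'
from h import *
p,M,s=tool();print(M.round(3),s["contact_force"],s["t"])
t=H-.056*ex+.026*ey;t[2]=.168
plan([t])
E
```

```text
[[ 0.956  0.295 -0.008]
 [ 0.295 -0.956  0.002]
 [-0.007 -0.004 -1.   ]] [-1.35945081 -0.63942204  0.48812367] 16.375
[0.0184, 0.0005, 0.023]
```

jog_arm([
  [0.019, 0, 0],
  [0, 0, 0.016],
  [0, 0, 0.006],
  [0, 0, 0.003],
  [0, 0, 0],
], roll=[0, 0, 0, 0, 0])

```text
t: 17.0
position: [0.5523, -0.0967, 0.3526]
tool_rot: [0.0, 0.989, 0.149, -0.0]
contact_force: [-0.3, 0.7, 0.0]
finger_gap: 0.0006
gripper_force: 0.0
```

jog_arm([
  [0, 0, 0.003],
  [0, 0, 0.003],
  [0, 0, 0.002],
  [0, 0, 0],
], roll=[0, 0, 0, 0])

```text
t: 17.5
position: [0.5525, -0.0966, 0.3447]
tool_rot: [0.0, 0.989, 0.149, 0.0]
contact_force: [1.4, 1.1, 1.3]
finger_gap: 0.0001
gripper_force: 0.3
```

jog_arm([
  [0, 0, 0.002],
  [0, 0, 0.002],
  [0, 0, 0],
], roll=[0, 0, 0])

```text
t: 17.88
position: [0.5522, -0.0964, 0.3439]
tool_rot: [0.001, 0.989, 0.149, 0.001]
contact_force: [-5.6, 0.6, 12.5]
finger_gap: 0.0007
gripper_force: 6.4
```

Now drag down the slope with the press held.

jog_arm([
  [-0.002, 0, 0.002],
  [-0.003, 0, 0.0016],
  [-0.003, 0, 0.0014],
  [-0.003, 0, 0.0014],
  [-0.003, 0, 0.0014],
  [0, 0, 0],
], roll=[0, 0, 0, 0, 0, 0])

```text
t: 18.62
position: [0.5389, -0.1007, 0.337]
tool_rot: [0.001, 0.989, 0.149, 0.002]
contact_force: [-4.3, 2.0, 15.0]
finger_gap: 0.0004
gripper_force: 7.9
```

```bash
python3 - <<'E'
from h import *
p,M,s=tool();d=p-[0,0,.182]-AX;print(d@ey,d@u,d@n,s["contact_force"])
for c in("scene","top","wrist"):
    g=grab_frame(c);look(c,("lever_grip","lever_axis","hood_handle"))
cv2.imwrite("pics/w7.png",g)
E
```

```text
0.06011337822179551 -0.006256344572758793 0.003295761203255124 [-4.26967345  2.00205773 15.02514854]
scene lever_grip [(0.38, [0.534, -0.107, 0.144])]
scene lever_axis [(0.82, [0.56, -0.16, 0.153]), (0.71, [0.453, -0.379, 0.032])]
scene hood_handle [(0.81, [0.626, -0.072, 0.329]), (0.65, [0.329, -0.253, 0.04])]
top lever_grip []
top lever_axis [(0.81, [0.564, -0.157, 0.153])]
top hood_handle []
wrist lever_grip []
wrist lever_axis []
wrist hood_handle []
```

View pics/w7.png

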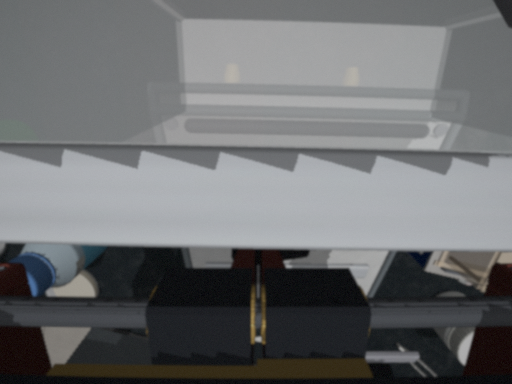

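jog_arm([
  [-0.0027, 0.0008, 0.0013],
  [-0.0026, 0.0009, 0.0012],
  [-0.0026, 0.0011, 0.0012],
  [-0.0025, 0.0013, 0.0012],
  [-0.0025, 0.0014, 0.0012],
  [-0.0024, 0.0016, 0.0011],
  [-0.0023, 0.0017, 0.0011],
  [-0.0023, 0.0018, 0.0011],
], roll=[0, 0, 0, 0, 0, 0, 0, 0])

```text
t: 20.23
position: [0.5229, -0.1163, 0.3271]
tool_rot: [0.0, 0.989, 0.149, 0.001]
contact_force: [-7.1, 2.8, 16.0]
finger_gap: 0.0005
gripper_force: 7.9
```

```bash
python3 - <<'E'
from h import *
p,M,s=tool();d=p-[0,0,.182]-AX;print(d@ey,d@u,d@n,s["contact_force"],s["t"])
for c in("scene","top"):
    g=grab_frame(c);look(c,("lever_grip","hood_handle"))
E
```

```text
0.04984269463801901 -0.028498181291567438 0.0027198988170123346 [-7.11312167  2.83525842 16.01773548] 20.225
scene lever_grip [(0.52, [0.516, -0.128, 0.137])]
scene hood_handle [(0.98, [0.624, -0.07, 0.328])]
top lever_grip [(0.66, [0.625, -0.067, 0.327])]
top hood_handle [(0.67, [0.626, -0.065, 0.326])]
```

jog_arm([
  [-0.0035, 0.002, 0.0024],
  [-0.0035, 0.002, 0.0024],
  [-0.0035, 0.002, 0.0022],
  [-0.0034, 0.0022, 0.002],
  [-0.002, 0.0029, 0.001],
  [-0.002, 0.0029, 0.001],
  [-0.002, 0.0029, 0.001],
  [-0.002, 0.003, 0.001],
], roll=[0, 0, 0, 0, 0, 0, 0, 0])

```text
t: 21.52
position: [0.5082, -0.1422, 0.3098]
tool_rot: [-0.0, 0.989, 0.149, -0.0]
contact_force: [1.4, 3.3, 2.0]
finger_gap: 0.0004
gripper_force: 1.6
```

```bash
python3 - <<'E'
from h import *
p,M,s=tool();d=p-[0,0,.182]-AX;print(d@ey,d@u,d@n,s["contact_force"],s["t"])
for c in("scene","top"):
    g=grab_frame(c);look(c,("lever_grip","hood_handle"))
E
```

```text
0.029388421605991033 -0.055349190883454795 -0.0037968041702695935 [1.35058546 3.29283605 2.03292579] 21.525
scene lever_grip [(0.26, [0.526, -0.132, 0.0])]
scene hood_handle [(0.66, [0.454, -0.383, 0.033])]
top lever_grip []
top hood_handle [(0.65, [0.624, -0.066, 0.328])]
```

jog_arm([
  [-0.001, 0.003, 0.0004],
  [-0.001, 0.003, 0.0004],
  [-0.0005, 0.003, 0.0003],
  [0, 0.003, 0],
  [0, 0, 0],
], roll=[0, 0, 0, 0, 0])

```text
t: 22.45
position: [0.5093, -0.1546, 0.3089]
tool_rot: [-0.0, 0.989, 0.149, -0.001]
contact_force: [-0.4, 3.4, -0.8]
finger_gap: 0.0006
gripper_force: 1.5
```

jog_arm([
  [0, 0.002, 0],
  [0, 0.002, 0],
  [0, 0.002, 0],
  [0, 0, 0],
], roll=[0, 0, 0, 0])

```text
t: 22.95
position: [0.5103, -0.1568, 0.3088]
tool_rot: [-0.006, 0.989, 0.151, -0.002]
contact_force: [-8.1, 21.3, 4.1]
finger_gap: 0.0003
gripper_force: 11.5
```

jog_arm([
  [0, -0.006, 0],
  [0, -0.012, 0],
  [-0.01, 0, -0.04],
  [-0.01, 0, -0.06],
  [-0.04, 0, -0.04],
  [-0.03, 0, 0],
  [0, 0, 0],
], roll=[0, 0, 0, 0, 0, 0, 0])

```text
t: 23.82
position: [0.4184, -0.1699, 0.4509]
tool_rot: [0.002, 0.989, 0.148, 0.001]
contact_force: [-0.1, -0.3, -0.2]
finger_gap: 0.0002
gripper_force: 0.0
```

```bash
python3 - <<'E'
from h import *
p,M,s=tool();print(p,s["contact_force"],s["t"])
for c in("scene","top"):
    g=grab_frame(c);look(c,("lever_grip","lever_axis","hood_handle","latch_grip","bottle_blue_mid","jar_salt_mid","beaker_blue_mid"))
    if c=="scene":cv2.imwrite("pics/s8c.png",cv2.resize(g[80:260,170:400],None,fx=3,fy=3,interpolation=cv2.INTER_CUBIC))
E
```

```text
[ 0.41844501 -0.1698742   0.45090536] [-0.05773962 -0.31551106 -0.20377108] 23.825
scene lever_grip [(0.65, [0.514, -0.168, 0.131]), (0.21, [0.426, 0.069, 0.053])]
scene lever_axis [(0.62, [0.56, -0.157, 0.154])]
scene hood_handle [(0.72, [0.625, -0.071, 0.327])]
scene latch_grip [(0.51, [0.44, -0.212, 0.141])]
scene bottle_blue_mid [(0.87, [0.426, 0.066, 0.055]), (0.67, [0.415, 0.31, 0.056])]
scene jar_salt_mid [(0.71, [0.454, -0.381, 0.031])]
scene beaker_blue_mid [(0.94, [0.332, -0.255, 0.043])]
top lever_grip []
top lever_axis [(0.95, [0.564, -0.155, 0.155])]
top hood_handle [(0.85, [0.626, -0.066, 0.327])]
top latch_grip []
top bottle_blue_mid [(0.72, [0.427, 0.067, 0.056]), (0.61, [0.414, 0.313, 0.056])]
top jar_salt_mid [(0.8, [0.447, -0.374, 0.039])]
top beaker_blue_mid [(0.57, [0.333, -0.248, 0.04])]
```

View pics/s8c.png

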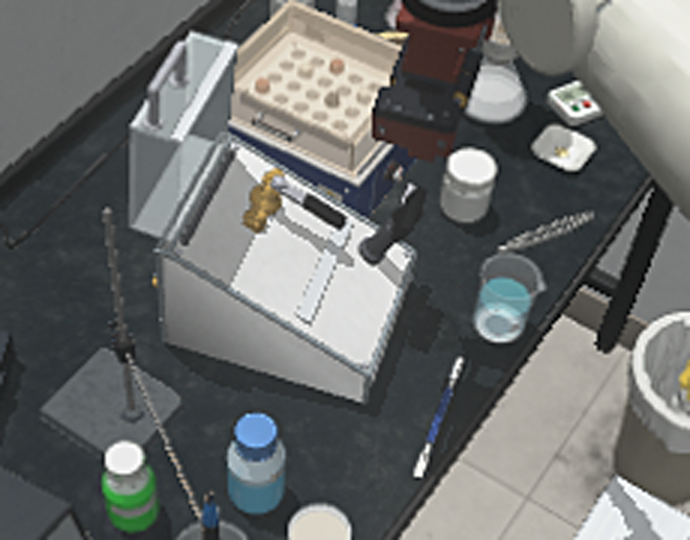

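```bash
python3 -c "
from station import *
print(sign_off())"
```

```text
the job is handed in; nothing more can be done
None
```

I turned the latch clear, swung the hood up to its stop and pushed the valve lever shut to its stop. Bottle, jar and beaker stayed where they were. The job is handed in at about 24 s, and no verdict came back.

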